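# Free the boxed-in toy crane and re-park the others

## Task

On the hallway ledge the toy crane truck is boxed in on the pegboard deck by the pickup and the tractor: leaving the crane where it is, park both of these on the cork mat first, then lift the crane out and stand it centred along the top of the wooden display block. Only when it stands there, put the pickup and the tractor back on the deck, each in the very bay and spot it came from and lying along it as before (nose either way). Keep the toys on their wheels and leave the ambulance, the key bowl and the jar alone.

Things in the scene. Friction and masses are not known exactly. Their poses are not given: they have to be found in the camera images.
- pickup: Die-cast toy pickup, 104 long (its x, nose +x) x 46 wide (y) x 47 high mm, 0.16 kg +-30 %. Origin: centre of the underside, at wheel bottoms; z up. Flat sides 46 mm apart from 8 to 30 mm height, cab 40 mm wide above; grip across the width at the middle, about 24 mm up. Wheels do not turn. Starts in one of the deck's two side bays (at random), across the deck.
- tractor: Plastic toy tractor, 100 long (its x, bonnet +x) x 54 wide (y) x 58 high mm, 0.10 kg +-30 %. Origin: centre of the underside, at wheel bottoms; z up. Big rear wheels (42 mm diameter, axle at x = -22 mm) have flat outer faces 54 mm apart: grip across these, about 24 mm up. Bonnet 26 mm, front wheels 44 mm, cab roof 40 mm wide. Wheels do not turn. Starts in the other side bay.
- crane: Steel toy crane truck, 130 long (its x, driver's cab +x) x 40 wide (y) x 50 high mm, boom folded on top, 0.25 kg +-30 %. Origin: centre of the underside, at wheel bottoms; z up. Flat sides from 8 to 34 mm height; grip across the width at the middle, about 24 mm up. Starts in the deck's middle lane between four pegs, only 8 to 14 mm from pickup and tractor: no room for fingers till they are gone.
- board: Fixed wooden pegboard deck, 180 (x) x 280 (y) x 12 mm; origin: centre of its underside. Middle lane along its x at the centre (crane); two side bays across it, centred at y = +82 and -82 mm, long axis along y. Lane and bays are dark inlaid rectangles, flush. Four fixed pegs, 12 mm diameter, 26 mm above the surface, at x = +-45, y = +-31 mm.
- mat: Fixed cork mat, the side area, 180 (x) x 190 (y) x 4 mm thick; origin at the centre of its underside. Room for pickup and tractor side by side. To the left or right of the deck.
- stand: Fixed dark wooden display block, 150 (its x) x 70 (y) x 24 mm high; origin at the centre of its underside, flat top 24 mm above. The crane's length goes along the block's x, either way round. On the other side of the deck from the mat.
- ambulance: Bystander: plastic toy ambulance van, 112 x 48 x 66 mm, loose on the ledge beyond the deck; origin at the centre of its underside.
- keybowl: Bystander: round ceramic bowl, 100 mm across, 40 mm high, loose, beyond the deck; origin at the centre of its underside.
- crayonjar: Bystander: closed jar, 60 mm diameter, 70 mm high, loose, beyond the deck; origin at the centre of its underside.
Things that resemble listed ones, but are neither listed nor needed, are in the scene too. Of the things that look like the pickup, the middle-sized one is meant.

How it is judged:
By the outcome, as a careful person would: the job done as asked, in the order asked, and still so for the second after the job is handed in, with the robot touching nothing.
It also fails if it takes over 134 s, if anything falls off the work surface, if the arm or the gripper's body presses on something with over 40 N, if the wrist force passes 120 N, or if a joint passes its speed limit or range.

## Robot

A 6-joint arm with a two-finger parallel gripper is mounted at the origin on the work surface. World frame = base frame: x ahead of the robot, y to its left, z up, the work surface at z = 0. Lengths are in m, angles in rad, forces in N, time in s.
With the tool pointing down it reaches from about 0.3 to 0.75 m from the base axis. Payload 8.5 kg.
Tool frame: the origin (TCP) lies midway between the tips of the shut fingers; the grasp point (between the pads) lies 19 mm behind it; z points along the fingers, y is the line along which they close (so a half turn about z gives the same grasp; the last joint's range is limited). The gripper opens to 88 mm and grips with 3 to 60 N. Pads are 18 mm wide; open, the fingers measure 123 mm over their backs; the gripper's body (75 mm by 187 mm) begins 45 mm behind the grasp point.
Start: joints at [-1.457, 0.381, 1.297, -0, 1.464, -0.215], TCP at [0.178, -0.521, 0.239] pointing down, gripper open.
Joint ranges: [-3.11, 3.11], [-0.89, 2.33], [0.22, 2.48], [-1.42, 4.56], [0.17, 2.85], [-2.88, 2.88]. Speed limits (rad/s): [2.39, 2.39, 3.14, 3.14, 3.14, 3.14].

## Interface

Orientations are given as a unit quaternion [w, x, y, z].
In Python, from workcell import env gives the robot as it stands.
- The arm moves only by the shell command python3 -m jog 'ROWS' [FORCE]. ROWS is JSON, a list that holds one entry, the list of rows, each a list of 7 numbers: the turn, a rotation vector about the tool's x, y, z in degrees, then the shift along the tool's x, y, z in mm, then the finger opening in mm, from 0 to 88.1. A call has 1 to 8 rows; each row is the pose to reach, as a shift and turn from the pose commanded when the call began, along the tool's axes at that moment; what a row does not reach only later rows make up. A row lasts 1/12 s, in which the tool goes at most 41.7 mm and 7.16 degrees, less where a joint would pass 70% of its speed; a pose out of reach is approached as far as the arm can. A call with a gripper value outside its range is refused whole. The fingers move at their own pace and stop on an object; FORCE is the grip in N (left out, the last holds). Time passes only in rows, so rows that repeat a pose let the fingers close. It gives the time, the measured TCP pose, the force, the opening and the grip force at its end, in the units of the state.
- env.observe(): the state, without advancing time (a new reading comes with each control period).
- env.grab_frame(name): name is "side" or "top"; returns a dict with "pixels" (400x640x3 uint8, blue, green, red), "range_z" (400x640 float32, m along the optical axis (not along the pixel's ray), 0 where there is no reading), "fx", "fy", "cx", "cy" (pixels), "k1" (the pictures are not rectified: a ray, as slopes to the right and down, at radius r is drawn at 1 + k1 r^2 times it, then the intrinsics apply), "world_to_cam" (4x4, takes a point from world to camera coordinates). Camera axes: x right, y down, z forward; pixel columns grow to the right and rows downward; lengths in m; the calibration is good to about 2 mm. A picture is of the moment at which its call begins.
- env.job_done(): hands the job in; it is judged then, once.
The state is a dict: "time": time; "qpos": joint angles; "qd": joint speeds; "joint_torque": joint torques, N m; "tcp_pos": TCP position; "ee_rot": TCP orientation; "ft_force": force on the tool from outside, world axes, zero at the start; "moment": the same for the moment, N m; "grip_width": finger opening in m; "grasp_force": force on a finger pad.
Only numpy, scipy, OpenCV 4.12 (cv2) and the standard library are available. Lean on these libraries where they do the work, as an engineer would, in place of code of your own. Each camera call takes 0.05 s, during which the arm holds its last target. There are 200 camera calls.

## Working session

There is one attempt and no reset: what is moved stays moved. The work goes in short steps, Python scripts to look and compute and a shell command to move; the robot and the scene stay as the last step left them, time stands still between calls to the robot, and variables do not carry over. Pictures are saved under pics/ and viewed, at most 14 in all, crops included, and the job is handed in when it is done.

```bash
ls; mkdir -p pics; python3 - <<'E'
from workcell import env
import cv2,numpy as np,pickle
for n in("top","side"):
    f=env.grab_frame(n);cv2.imwrite(f"pics/{n}0.png",f["pixels"]);pickle.dump(f,open(f"{n}0.pkl","wb"))
    print(n,{k:np.round(v,3).tolist() for k,v in f.items() if k not in("pixels","range_z")})
o=env.observe();print({k:np.round(v,3).tolist() for k,v in o.items()})
E
```

```text
pics
top {'fx': 519.222, 'fy': 519.222, 'cx': 326.71, 'cy': 199.846, 'k1': -0.154, 'world_to_cam': [[0.024, -0.999, 0.022, -0.022], [-0.998, -0.025, -0.053, 0.563], [0.054, -0.021, -0.998, 1.201], [0.0, 0.0, 0.0, 1.0]]}
side {'fx': 412.995, 'fy': 412.995, 'cx': 319.973, 'cy': 204.383, 'k1': -0.087, 'world_to_cam': [[-0.952, -0.307, 0.01, 0.556], [-0.175, 0.514, -0.84, 0.14], [0.253, -0.801, -0.543, 0.944], [0.0, 0.0, 0.0, 1.0]]}
{'time': 0.1, 'qpos': [-1.457, 0.381, 1.298, -0.0, 1.464, -0.215], 'qd': [0.0, -0.002, -0.004, 0.0, -0.001, 0.001], 'joint_torque': [0.006, -43.865, -22.491, 0.072, 0.034, -0.0], 'tcp_pos': [0.178, -0.52, 0.238], 'ee_rot': [-0.001, 0.987, 0.164, 0.0], 'ft_force': [-0.058, 0.206, 0.132], 'moment': [-0.03, -0.014, -0.041], 'grasp_force': 0.0, 'grip_width': 0.088}
```

View pics/top0.png

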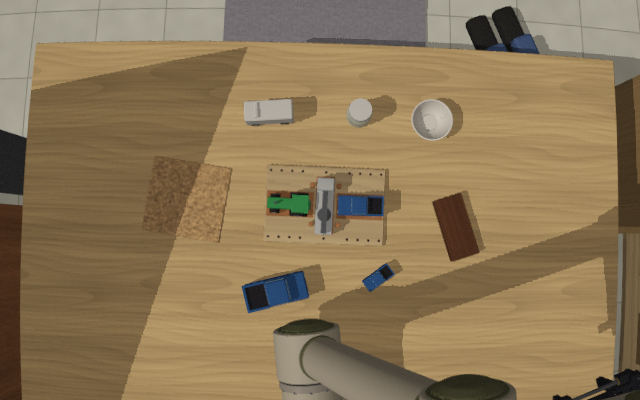

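View pics/side0.png

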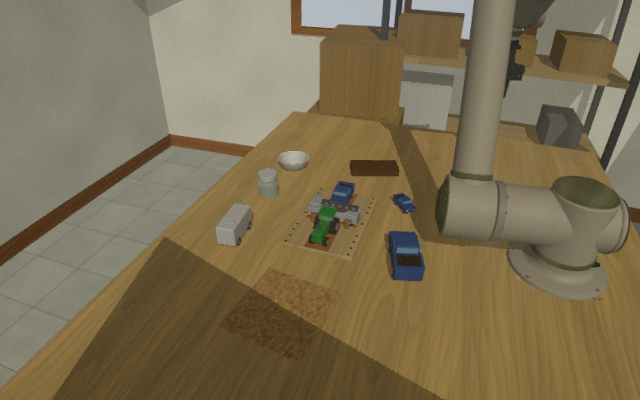

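```bash
cat > h.py <<'E'
import numpy as np,cv2,pickle
from workcell import env
def K(f): return np.array([[f["fx"],0,f["cx"]],[0,f["fy"],f["cy"]],[0,0,1.]])
def D(f): return np.array([f["k1"],0,0,0.])
def ray(f,uv): return cv2.undistortPoints(np.array(uv,float).reshape(-1,1,2),K(f),D(f)).reshape(-1,2)
def at_z(f,uv,z):
    "world points of pixels lying at known world height z"
    T=np.linalg.inv(f["world_to_cam"]);d=np.c_[ray(f,uv),np.ones(len(uv))]@T[:3,:3].T
    return T[:3,3]+d*((z-T[2,3])/d[:,2])[:,None]
def cloud(f):
    h,w=f["range_z"].shape;v,u=np.mgrid[:h,:w];r=ray(f,np.stack([u,v],-1))
    z=f["range_z"].reshape(-1,1);T=np.linalg.inv(f["world_to_cam"])
    return (np.c_[r*z,z]@T[:3,:3].T+T[:3,3]).reshape(h,w,3)
def crop(f,n,x,y,w,h,s): cv2.imwrite(f"pics/{n}.png",cv2.resize(f["pixels"][y:y+h,x:x+w],None,fx=s,fy=s,interpolation=cv2.INTER_CUBIC))
def rect(P,img,win,lo,hi):
    "minAreaRect (mm) of cloud points in pixel window with height in lo..hi"
    x,y,w,h=win;p=P[y:y+h,x:x+w].reshape(-1,3);p=p[(p[:,2]>lo)&(p[:,2]<hi)]
    c,s,a=cv2.minAreaRect((p[:,:2]*1000).astype(np.float32))
    return np.round(c,1),np.round(s,1),round(a,1),len(p),np.round(np.percentile(p[:,2],[5,50,95])*1000,1)
E
python3 - <<'E'
from h import *
f=pickle.load(open("top0.pkl","rb"));P=cloud(f)
crop(f,"c1",255,155,140,95,5.7)
crop(f,"c2",135,145,360,125,2.2)
for n,win,lo,hi in [("tractor",(262,185,50,38),.024,.1),("pickup",(334,185,55,38),.024,.1),("crane",(312,170,25,70),.024,.1),("stand",(425,185,62,85),.012,.04)]:
    print(n,*rect(P,f,win,lo,hi))
for n,px,z in [("mat",[(155,156),(231,168),(219,242),(143,230)],.004),("board",[(267,165),(386,169),(383,245),(264,241)],.012),("stand",[(433,203),(463,194),(479,251),(449,261)],.024)]:
    w=at_z(f,px,z);print(n,np.round(w[:,:2],3).tolist(),w.mean(0).round(4),[P[b,a,2].round(3) for a,b in px])
E
```

```text
tractor [551.6  78.5] [ 85.5 100.4] 1.4 823 [33.7 54.4 73.1]
pickup [555.5 -82.9] [ 85.7 107.2] 1.2 946 [38.9 45.1 61.2]
crane [547.7  -2. ] [132.7  55.7] 1.5 1025 [42.5 51.6 64.9]
stand [ 507.2 -314.7] [151.6  73.7] 18.0 1918 [19.9 24.4 28.3]
mat [[0.659, 0.407], [0.634, 0.221], [0.458, 0.244], [0.481, 0.429]] [0.5578 0.3251 0.004 ] [np.float64(0.006), np.float64(-0.001), np.float64(0.003), np.float64(0.001)]
board [[0.642, 0.135], [0.64, -0.147], [0.46, -0.143], [0.463, 0.136]] [ 0.5515 -0.0047  0.012 ] [np.float64(0.014), np.float64(0.002), np.float64(0.003), np.float64(0.002)]
stand [[0.562, -0.258], [0.585, -0.33], [0.451, -0.371], [0.426, -0.299]] [ 0.5058 -0.3144  0.024 ] [np.float64(0.012), np.float64(-0.002), np.float64(-0.003), np.float64(0.004)]
```

View pics/c1.png

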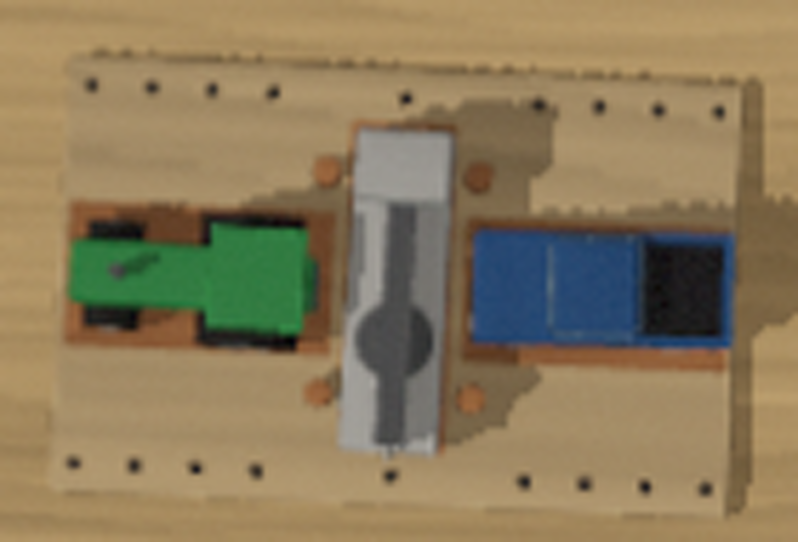

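View pics/c2.png

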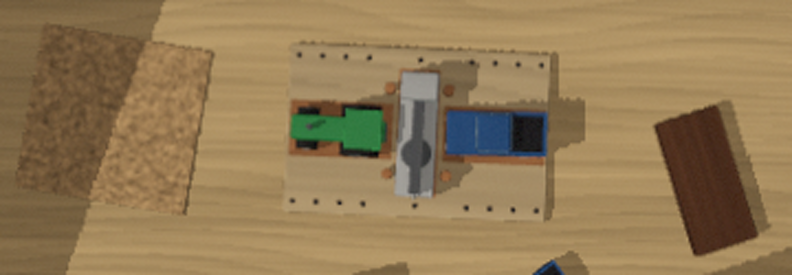

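Crop c1 shows the tractor at left, bonnet facing left, with its rear wheels at x 198–303, y 212–350. The crane is in the middle lane at corners (356,128), (452,128), (440,455) and (338,450). The pickup is at right, nose toward the crane, at x 472–732, y 230–345. Crop c2 shows the mat at left and clear, and the block at right.

```bash
cat >> h.py <<'E'
from scipy.spatial.transform import Rotation as R
def rel(x,y,z,yaw):
    "turn (deg) and shift (mm), tool axes, to reach TCP x,y,z m, tool x at world yaw deg, pointing down"
    o=env.observe();q=o["ee_rot"];A=R.from_quat([q[1],q[2],q[3],q[0]])
    G=R.from_euler('z',yaw,degrees=True)*R.from_euler('x',180,degrees=True)
    return np.round((A.inv()*G).as_rotvec(degrees=True),1),np.round(A.inv().apply(np.array([x,y,z])-o["tcp_pos"])*1000,1)
E
python3 - <<'E'
from h import *
f=pickle.load(open("top0.pkl","rb"))
g=lambda pts,z: at_z(f,(np.array(pts,float)+.5)/5.7-.5+[255,155],z)[:,:2]
def show(n,pts,z):
    w=g(pts,z);print(n,(w*1000).round().tolist(),'mean',(w.mean(0)*1000).round(1))
show("pick",[(472,230),(732,234),(728,346),(472,342)],.042)
show("tr rear",[(250,212),(250,350)],.045); show("tr front",[(115,219),(115,328)],.03); show("tr nose/back",[(70,273),(318,284)],.045)
show("crane cab/tail",[(356,128),(452,128),(440,455),(338,450)],.05)
show("board",[(72,58),(742,80),(725,515),(50,490)],.012)
show("pegs",[(330,170),(479,176),(470,398),(318,391)],.038)
show("bayL",[(70,203),(334,212),(327,352),(66,345)],.012); show("bayR",[(470,222),(732,234),(727,370),(463,360)],.012)
print(rel(.553,-.083,.15,90))
E
```

```text
pick [[574.0, -32.0], [575.0, -137.0], [529.0, -136.0], [529.0, -33.0]] mean [551.6 -84.3]
tr rear [[578.0, 58.0], [523.0, 56.0]] mean [550.8  56.9]
tr front [[575.0, 113.0], [531.0, 112.0]] mean [553.1 112.2]
tr nose/back [[552.0, 129.0], [550.0, 30.0]] mean [551.2  79.4]
crane cab/tail [[613.0, 16.0], [614.0, -22.0], [483.0, -21.0], [484.0, 20.0]] mean [548.5  -1.8]
board [[643.0, 134.0], [641.0, -144.0], [461.0, -140.0], [464.0, 138.0]] mean [552.1  -3. ]
pegs [[597.0, 26.0], [596.0, -34.0], [506.0, -33.0], [507.0, 29.0]] mean [551.5  -3.1]
bayL [[583.0, 133.0], [582.0, 24.0], [524.0, 26.0], [524.0, 133.0]] mean [553.  79.]
bayR [[579.0, -32.0], [577.0, -141.0], [520.0, -140.0], [522.0, -30.0]] mean [549.4 -85.7]
(array([ -0.1,  -0.1, -71.2]), array([ 496.5, -292.5,   88.7]))
```

```bash
python3 -m jog '[[[0,0,-71,496,-292,89,88],[0,0,-71,496,-292,89,88],[0,0,-71,496,-292,89,88],[0,0,-71,496,-292,89,88],[0,0,-71,496,-292,89,88],[0,0,-71,496,-292,89,88],[0,0,-71,496,-292,89,88],[0,0,-71,496,-292,89,88]]]'; python3 -c "
from h import *
print(rel(.552,-.084,.12,90))"
```

```text
time: 0.77
tcp_pos: [0.3931, -0.2688, 0.1874]
ee_rot: [-0.0, 0.785, 0.619, -0.0]
ft_force: [-0.0, -1.1, 0.3]
grip_width: 0.0882
grasp_force: 0.0
(array([ -0. ,  -0. , -13.5]), array([216.8, 111.2,  67.4]))
```

```bash
python3 -m jog '[[[0,0,-13.5,217,111,67,88],[0,0,-13.5,217,111,67,88],[0,0,-13.5,217,111,67,88],[0,0,-13.5,217,111,67,88],[0,0,-13.5,217,111,67,88],[0,0,-13.5,217,111,67,88],[0,0,-13.5,217,111,67,88],[0,0,-13.5,217,111,67,88]]]'; python3 -c "
from h import *
print(rel(.552,-.084,.017,90))
f=env.grab_frame('side');crop(f,'s1',240,150,180,130,4.4)"
```

```text
time: 1.43
tcp_pos: [0.5524, -0.0849, 0.1197]
ee_rot: [-0.001, 0.708, 0.706, -0.0]
ft_force: [0.7, -0.2, 0.7]
grip_width: 0.0881
grasp_force: 0.0
(array([-0.1, -0. , -0.2]), array([  0.8,  -0.2, 102.7]))
```

View pics/s1.png

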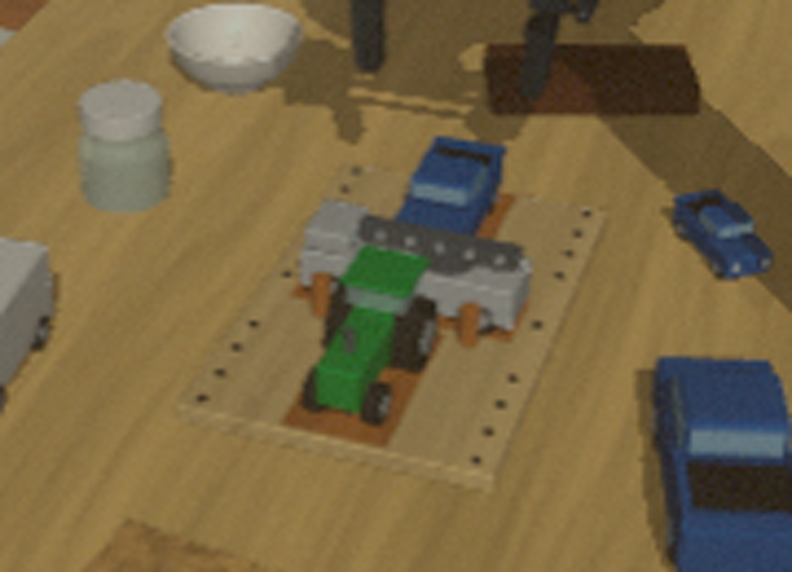

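The side view shows the fingers at (370,40) and (540,70), straddling the pickup, so I can go down and grip.

```bash
python3 -m jog '[[[0,0,0,1,0,35,88],[0,0,0,1,0,70,88],[0,0,0,1,0,100,88],[0,0,0,1,0,103,88],[0,0,0,1,0,103,88],[0,0,0,1,0,103,40],[0,0,0,1,0,103,40],[0,0,0,1,0,103,40]]]' 20;  python3 -m jog '[[[0,0,0,0,0,0,40],[0,0,0,0,0,0,40],[0,0,0,0,0,0,40],[0,0,0,0,0,0,40]]]' 20;python3 -c "
from h import *
o=env.observe();print(o['tcp_pos'],o['ee_rot'],o['grip_width'])"
```

```text
time: 2.15
tcp_pos: [0.5528, -0.0861, 0.0197]
ee_rot: [0.002, 0.709, 0.705, 0.001]
ft_force: [0.8, 0.1, 0.3]
grip_width: 0.0699
grasp_force: 0.0
time: 2.48
tcp_pos: [0.5521, -0.0856, 0.0181]
ee_rot: [0.0, 0.709, 0.705, 0.0]
ft_force: [-0.9, 0.7, 4.2]
grip_width: 0.0458
grasp_force: 20.0
[ 0.55212162 -0.0855876   0.01810401] [1.32249054e-04 7.09294226e-01 7.04912535e-01 3.75103163e-05] 0.04575173716065482
```

```bash
python3 -m jog '[[[0,0,0,0,0,-10,40],[0,0,0,0,0,-40,40],[0,0,0,0,0,-80,40],[0,0,0,0,0,-110,40],[0,0,0,0,0,-110,40]]]' 20;python3 -c "
from h import *
print(env.observe()['grip_width'],rel(.600,.319,.08,82))"
```

```text
time: 2.9
tcp_pos: [0.5544, -0.0863, 0.1343]
ee_rot: [0.005, 0.709, 0.705, 0.002]
ft_force: [0.2, -0.1, -0.3]
grip_width: 0.046
grasp_force: 20.0
0.04604127183878161 (array([0.6, 0.2, 7.7]), array([405.7,  42.6,  53.2]))
```

```bash
python3 -m jog '[[[0,0,1,35,4,0,40],[0,0,2,75,8,0,40],[0,0,3,115,12,0,40],[0,0,4,155,16,0,40],[0,0,5,195,20,0,40],[0,0,6,235,25,0,40],[0,0,7,275,30,0,40],[0,0,7.7,315,35,0,40]]]' 20; python3 -m jog '[[[0,0,0,30,5,0,40],[0,0,0,60,10,0,40],[0,0,0,85,15,0,40],[0,0,0,85,15,20,40],[0,0,0,85,15,40,40],[0,0,0,85,15,40,40],[0,0,0,85,15,40,40]]]' 20;python3 -c "
from h import *
print(env.observe()['grip_width'],rel(.600,.319,.0105,82))"
```

```text
time: 3.57
tcp_pos: [0.5886, 0.2312, 0.1276]
ee_rot: [-0.0, 0.755, 0.655, -0.0]
ft_force: [0.2, -0.5, -1.3]
grip_width: 0.0458
grasp_force: 20.0
time: 4.15
tcp_pos: [0.6153, 0.311, 0.0869]
ee_rot: [-0.001, 0.755, 0.656, -0.001]
ft_force: [-0.0, -0.0, -0.0]
grip_width: 0.0455
grasp_force: 20.0
0.04550674879207746 (array([-0.2,  0.1, -0.1]), array([  5.9, -16. ,  76.5]))
```

```bash
python3 -m jog '[[[0,0,0,6,-16,25,40],[0,0,0,6,-16,50,40],[0,0,0,6,-16,65,40],[0,0,0,6,-16,70,40],[0,0,0,6,-16,73,40],[0,0,0,6,-16,76,40],[0,0,0,6,-16,76,40],[0,0,0,6,-16,76,40]]]' 20; python3 -m jog '[[[0,0,0,0,0,0,66],[0,0,0,0,0,0,66],[0,0,0,0,0,0,66],[0,0,0,0,0,0,66]]]';python3 -c "
from h import *
print(rel(.551,.057,.12,90))"
```

```text
time: 4.82
tcp_pos: [0.6015, 0.3195, 0.013]
ee_rot: [0.0, 0.755, 0.656, 0.001]
ft_force: [-1.5, -0.3, -1.8]
grip_width: 0.046
grasp_force: 20.0
time: 5.15
tcp_pos: [0.601, 0.3195, 0.0122]
ee_rot: [0.0, 0.755, 0.656, 0.0]
ft_force: [0.2, 0.4, 0.4]
grip_width: 0.0657
grasp_force: 0.0
(array([ 0. , -0. , -8.1]), array([-266.9,  -12.6, -107.9]))
```

```bash
python3 -m jog '[[[0,0,0,0,0,-35,66],[0,0,0,0,0,-70,66],[0,0,0,0,0,-108,88],[0,0,-3,-40,-2,-108,88],[0,0,-6,-80,-4,-108,88],[0,0,-7,-120,-6,-108,88],[0,0,-7,-160,-8,-108,88],[0,0,-7,-200,-10,-108,88]]]'; python3 -m jog '[[[0,0,0,-35,0,0,88],[0,0,0,-67,6,0,88],[0,0,0,-67,6,0,88],[0,0,0,-67,6,0,88]]]';python3 -c "
from h import *
print(rel(.551,.057,.017,89))
f=env.grab_frame('top');crop(f,'t2',135,140,270,120,2.9)"
```

```text
time: 5.82
tcp_pos: [0.5622, 0.1212, 0.1201]
ee_rot: [0.0, 0.713, 0.701, 0.0]
ft_force: [1.0, -0.3, 0.4]
grip_width: 0.088
grasp_force: 0.0
time: 6.15
tcp_pos: [0.5679, 0.0544, 0.12]
ee_rot: [0.0, 0.715, 0.699, 0.0]
ft_force: [-0.2, 0.2, 0.2]
grip_width: 0.0878
grasp_force: 0.0
(array([ 0. , -0. , -0.2]), array([  2.2, -17. , 103. ]))
```

View pics/t2.png

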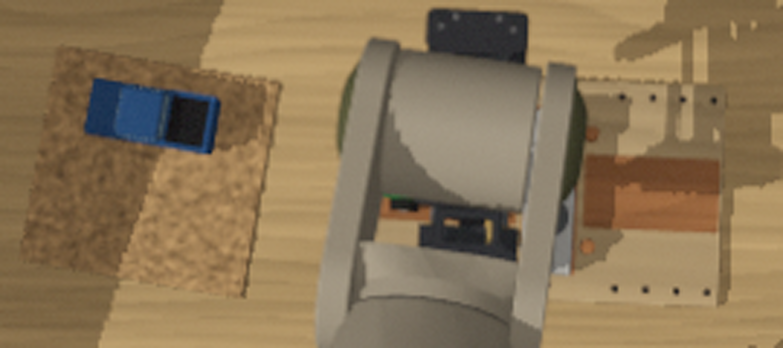

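The picture shows the pickup upright on the far half of the mat at (150,115). The arm is over the tractor.

```bash
python3 -m jog '[[[0,0,0,2,-17,0,88],[0,0,0,2,-17,0,88],[0,0,0,2,-17,35,88],[0,0,0,2,-17,70,88],[0,0,0,2,-17,100,88],[0,0,0,2,-17,103,88],[0,0,0,2,-17,103,88],[0,0,0,2,-17,103,88]]]'; python3 -m jog '[[[0,0,0,0,0,0,45],[0,0,0,0,0,0,45],[0,0,0,0,0,0,45],[0,0,0,0,0,0,45],[0,0,0,0,0,0,45],[0,0,0,0,0,0,45]]]' 15;python3 -c "
from h import *
o=env.observe();print(o['tcp_pos'],o['ee_rot'],o['grip_width'])"
```

```text
time: 6.87
tcp_pos: [0.5514, 0.0586, 0.0179]
ee_rot: [0.0, 0.713, 0.701, 0.0]
ft_force: [0.9, -0.2, -0.1]
grip_width: 0.0882
grasp_force: 0.0
time: 7.37
tcp_pos: [0.5508, 0.0579, 0.0171]
ee_rot: [0.0, 0.714, 0.7, 0.0]
ft_force: [-0.8, -0.7, 2.1]
grip_width: 0.0538
grasp_force: 14.9
[0.55079276 0.05794313 0.01710789] [1.64348579e-04 7.13688911e-01 7.00462770e-01 1.39445769e-04] 0.05380310751440077
```

```bash
python3 -m jog '[[[0,0,0,0,0,-10,45],[0,0,0,0,0,-40,45],[0,0,0,0,0,-80,45],[0,0,2,30,0,-90,45],[0,0,4,70,-10,-90,45],[0,0,5,110,-20,-90,45],[0,0,6,150,-30,-90,45],[0,0,7,190,-36,-90,45]]]' 15; python3 -m jog '[[[0,0,0,35,-2,0,45],[0,0,0,60,-2,20,45],[0,0,0,60,-2,40,45],[0,0,0,60,-2,40,45],[0,0,0,60,-2,40,45]]]' 15;python3 -c "
from h import *
print(env.observe()['grip_width'],rel(.513,.309,.0095,82))"
```

```text
time: 8.03
tcp_pos: [0.517, 0.2503, 0.1077]
ee_rot: [-0.0, 0.755, 0.655, -0.0]
ft_force: [0.9, 0.5, -1.0]
grip_width: 0.0539
grasp_force: 14.9
time: 8.45
tcp_pos: [0.5241, 0.3081, 0.0667]
ee_rot: [-0.0, 0.755, 0.656, -0.001]
ft_force: [0.9, 0.1, -1.8]
grip_width: 0.0536
grasp_force: 14.9
0.05361566690580217 (array([-0.1,  0.1, -0.1]), array([ -0.6, -11.1,  57.2]))
```

```bash
python3 -m jog '[[[0,0,0,-1,-11,20,45],[0,0,0,-1,-11,40,45],[0,0,0,-1,-11,50,45],[0,0,0,-1,-11,54,45],[0,0,0,-1,-11,57,45],[0,0,0,-1,-11,57,45],[0,0,0,-1,-11,57,45]]]' 15; python3 -m jog '[[[0,0,0,0,0,0,68],[0,0,0,0,0,0,68],[0,0,0,0,0,0,68],[0,0,0,0,0,0,68],[0,0,0,0,0,-35,68],[0,0,0,0,0,-75,68],[0,0,0,0,0,-115,88],[0,0,0,0,0,-115,88]]]';python3 -c "
from h import *
print(rel(.549,-.002,.12,-1))"
```

```text
time: 9.03
tcp_pos: [0.5143, 0.3089, 0.0108]
ee_rot: [0.0, 0.755, 0.655, 0.001]
ft_force: [0.4, 0.1, -1.5]
grip_width: 0.0541
grasp_force: 14.9
time: 9.7
tcp_pos: [0.5164, 0.3101, 0.1327]
ee_rot: [0.002, 0.755, 0.656, 0.006]
ft_force: [0.6, 0.9, -0.1]
grip_width: 0.0792
grasp_force: 0.0
(array([ 0.3, -0.8, 83. ]), array([-304.5,   75.8,   11.6]))
```

```bash
python3 -m jog '[[[0,0,83,-305,76,0,88],[0,0,83,-305,76,0,88],[0,0,83,-305,76,0,88],[0,0,83,-305,76,0,88],[0,0,83,-305,76,0,88],[0,0,83,-305,76,0,88],[0,0,83,-305,76,0,88],[0,0,83,-305,76,0,88]]]'; python3 -c "
from h import *
print(rel(.549,-.002,.12,-1))"
```

```text
time: 10.37
tcp_pos: [0.5464, -0.0076, 0.1249]
ee_rot: [0.0, 0.978, 0.209, 0.0]
ft_force: [1.4, 0.1, -0.2]
grip_width: 0.0877
grasp_force: 0.0
(array([ 0.1, -0. , 25.1]), array([ 4.7, -4.1,  4.9]))
```

```bash
python3 -m jog '[[[0,0,7,5,-4,5,88],[0,0,14,5,-4,5,88],[0,0,21,5,-4,5,88],[0,0,25,5,-4,5,88],[0,0,25,5,-4,5,88],[0,0,25,5,-4,5,88]]]'; python3 -c "
from h import *
print(rel(.549,-.002,.017,-1))
f=env.grab_frame('side');crop(f,'s3',210,150,180,220,2.7)"
```

```text
time: 10.87
tcp_pos: [0.549, 0.002, 0.1198]
ee_rot: [-0.0, 1.0, -0.002, 0.0]
ft_force: [-0.0, 0.1, -0.1]
grip_width: 0.0882
grasp_force: 0.0
(array([-0. , -0. ,  0.8]), array([1.000e-01, 4.000e+00, 1.028e+02]))
```

View pics/s3.png

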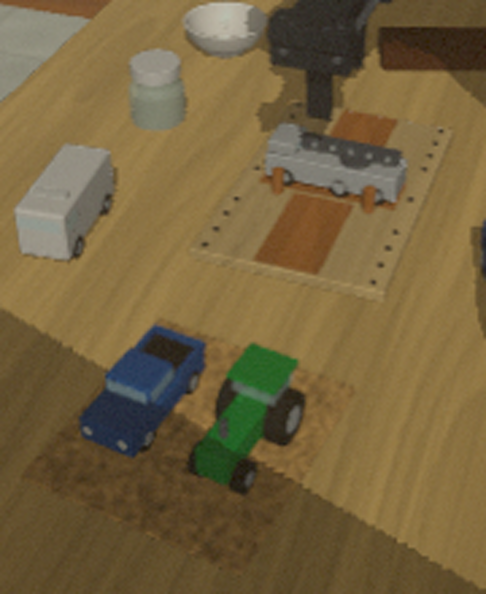

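The side view shows the pickup (145,390) and the tractor (250,420) upright on the mat. The crane (335,160) stands free between the pegs.

```bash
python3 -m jog '[[[0,0,1,0,4,10,88],[0,0,1,0,4,35,88],[0,0,1,0,4,70,88],[0,0,1,0,4,98,88],[0,0,1,0,4,103,88],[0,0,1,0,4,103,88],[0,0,1,0,4,103,30],[0,0,1,0,4,103,30]]]' 30; python3 -m jog '[[[0,0,0,0,0,0,30],[0,0,0,0,0,0,30],[0,0,0,0,0,0,30],[0,0,0,0,0,0,30],[0,0,0,0,0,0,30],[0,0,0,0,0,0,30]]]' 30;python3 -m jog '[[[0,0,0,0,0,-10,30],[0,0,0,0,0,-40,30],[0,0,0,0,0,-80,30],[0,0,0,0,0,-100,30],[0,0,0,0,0,-100,30],[0,0,0,0,0,-100,30]]]' 30;python3 -c "
from h import *
print(env.observe()['grip_width'],rel(.5065,-.3145,.09,17.5))
f=env.grab_frame('top');crop(f,'t4',400,170,110,110,5.4)"
```

```text
time: 11.58
tcp_pos: [0.5499, -0.0023, 0.0183]
ee_rot: [0.0, 1.0, -0.012, 0.001]
ft_force: [0.5, 0.5, -1.0]
grip_width: 0.0768
grasp_force: 0.0
time: 12.08
tcp_pos: [0.549, -0.002, 0.017]
ee_rot: [0.0, 1.0, -0.012, 0.0]
ft_force: [-1.1, -0.5, 1.5]
grip_width: 0.04
grasp_force: 30.0
time: 12.58
tcp_pos: [0.5489, -0.002, 0.1175]
ee_rot: [0.0, 1.0, -0.012, 0.001]
ft_force: [-1.5, -0.5, -3.6]
grip_width: 0.0397
grasp_force: 30.0
0.039715707972973406 (array([  0. ,  -0.1, -18.9]), array([-35.1, 313.4,  27.5]))
```

View pics/t4.png

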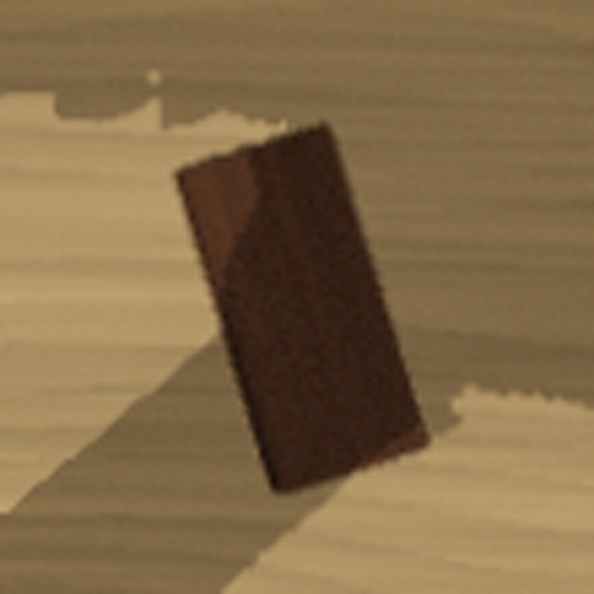

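```bash
python3 -c "
from h import *
f=env.grab_frame('top')
g=lambda pts,z: at_z(f,(np.array(pts,float)+.5)/5.4-.5+[400,170],z)[:,:2]
t=g([(329,124),(428,440)],.024);b=g([(178,174),(276,493)],0)
print(t,b)
for a in(t,b): d=a[0]-a[1];print(np.linalg.norm(d),np.degrees(np.arctan2(d[1],d[0])))
d=t[0]-t[1]+b[0]-b[1];d/=np.linalg.norm(d);n=np.array([-d[1],d[0]])
print(t.mean(0)+.035*n,b.mean(0)-.035*n,'width',(b.mean(0)-t.mean(0))@n)"
```

```text
[[ 0.58796502 -0.32404651]
 [ 0.45048573 -0.37055484]] [[ 0.56567999 -0.26230908]
 [ 0.42501367 -0.30904453]]
0.1451329723544048 18.690335756474614
0.1482269061715449 18.37872581639588
[ 0.50810066 -0.31411573] [ 0.50647155 -0.31886175] width 0.06601791289331234
```

```bash
python3 -m jog '[[[0,0,-4,-6,40,0,30],[0,0,-9,-12,80,0,30],[0,0,-14,-18,120,0,30],[0,0,-18,-24,160,0,30],[0,0,-19.5,-30,200,0,30],[0,0,-19.5,-35,240,0,30],[0,0,-19.5,-35,280,0,30],[0,0,-19.5,-35,300,0,30]]]' 30; python3 -m jog '[[[0,0,0,0,13,10,30],[0,0,0,0,13,25,30],[0,0,0,0,13,25,30],[0,0,0,0,13,25,30],[0,0,0,0,13,25,30]]]' 30;python3 -c "
from h import *
print(env.observe()['grip_width'],rel(.507,-.316,.030,18.3))"
```

```text
time: 13.35
tcp_pos: [0.5055, -0.3051, 0.1148]
ee_rot: [-0.001, 0.988, 0.156, -0.001]
ft_force: [0.1, -0.5, -1.4]
grip_width: 0.0397
grasp_force: 30.0
time: 13.77
tcp_pos: [0.5108, -0.3129, 0.0915]
ee_rot: [-0.001, 0.987, 0.158, -0.0]
ft_force: [-0.2, -0.2, -1.8]
grip_width: 0.0398
grasp_force: 30.0
0.039842753319906124 (array([-0.1,  0. , -0.1]), array([-4.5,  1.8, 61.5]))
```

```bash
python3 -m jog '[[[0,0,0,-4,2,25,30],[0,0,0,-4,2,45,30],[0,0,0,-4,2,54,30],[0,0,0,-4,2,58,30],[0,0,0,-4,2,60,30],[0,0,0,-4,2,61,30],[0,0,0,-4,2,61,30],[0,0,0,-4,2,61,30]]]' 30; python3 -m jog '[[[0,0,0,0,0,0,56],[0,0,0,0,0,0,56],[0,0,0,0,0,0,56],[0,0,0,0,0,0,56],[0,0,0,0,0,-30,66],[0,0,0,0,0,-70,66],[0,0,0,0,0,-95,66],[0,0,0,0,0,-95,66]]]' ;  python3 -c "
from h import *
print(rel(.4,-.05,.12,82))"
```

```text
time: 14.43
tcp_pos: [0.5081, -0.3168, 0.0317]
ee_rot: [0.001, 0.987, 0.158, 0.0]
ft_force: [-0.6, -0.3, -0.6]
grip_width: 0.0394
grasp_force: 30.0
time: 15.1
tcp_pos: [0.5094, -0.3181, 0.1315]
ee_rot: [0.004, 0.987, 0.158, 0.003]
ft_force: [-0.0, -1.7, 0.6]
grip_width: 0.0661
grasp_force: 0.0
(array([  0.6,   0. , -63.9]), array([ -20.5, -288.9,    8.9]))
```

```bash
python3 -m jog '[[[0,0,-64,-20,-289,0,66],[0,0,-64,-20,-289,0,66],[0,0,-64,-20,-289,0,66],[0,0,-64,-20,-289,0,66],[0,0,-64,-20,-289,0,66],[0,0,-64,-20,-289,0,66],[0,0,-64,-20,-289,0,66],[0,0,-64,-20,-289,0,66]]]' ; python3 -c "
from h import *
print(rel(.513,.309,.12,82))
f=env.grab_frame('top');crop(f,'t5',400,170,110,110,5.4)"
```

```text
time: 15.77
tcp_pos: [0.3948, -0.0431, 0.1254]
ee_rot: [-0.002, 0.788, 0.616, -0.001]
ft_force: [0.3, -0.3, -0.2]
grip_width: 0.0659
grasp_force: 0.0
(array([-0.2, -0.1, -6. ]), array([370.2,  29.5,   5.8]))
```

View pics/t5.png

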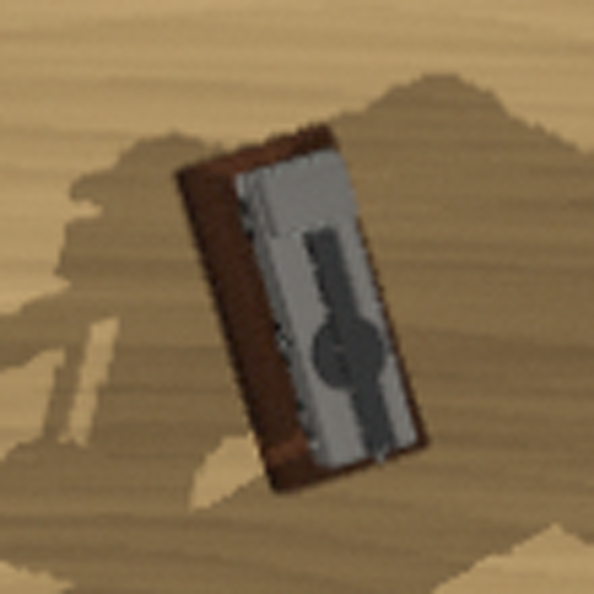

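```bash
python3 -c "
from h import *
f=env.grab_frame('top')
g=lambda pts,z: at_z(f,(np.array(pts,float)+.5)/5.4-.5+[400,170],z)[:,:2]
c=np.array([.507,-.316]);d=np.array([np.cos(np.radians(18.5)),np.sin(np.radians(18.5))]);n=np.array([-d[1],d[0]])
F=lambda p,z:((g(p,z)-c)@np.c_[d,n]*1000).round(1).tolist()
print('stand right',F([(329,124),(428,440)],.024),'left',F([(178,174),(276,493)],.0),F([(178,174),(276,493)],.024))
print('crane right top',F([(356,190),(416,438)],.058),'left bottom',F([(244,220),(308,445)],.030))
print('front roof',F([(235,177),(338,150)],.068),'tail',F([(325,468),(418,443)],.055))
P=cloud(f);print(rect(P,f,(425,185,62,85),.045,.09))"
```

```text
stand right [[74.2, -33.3], [-70.9, -33.8]] left [[72.7, 32.3], [-75.5, 32.6]] [[73.2, 37.9], [-72.2, 38.2]]
crane right top [[44.6, -26.0], [-63.7, -19.1]] left bottom [[45.7, 17.5], [-55.8, 19.8]]
front roof [[65.7, 25.2], [63.5, -20.8]] tail [[-64.2, 21.9], [-66.5, -20.1]]
(array([ 507. , -317.7]), array([133.5,  43.1]), 18.2, 1057, array([53.4, 63.6, 76.4]))
```

The crane stands on the block. The fit gives its centre at (507,-318) mm and yaw 18.2°, within about 2 mm of the block's centre. Next is putting the tractor back.

```bash
python3 -m jog '[[[0,0,-6,40,3,0,70],[0,0,-6,80,6,0,70],[0,0,-6,120,9,0,70],[0,0,-6,160,12,0,70],[0,0,-6,200,15,0,70],[0,0,-6,240,18,0,70],[0,0,-6,280,21,0,70],[0,0,-6,320,24,0,70]]]'; python3 -m jog '[[[0,0,0,35,4,0,70],[0,0,0,50,5,0,70],[0,0,0,50,5,0,70],[0,0,0,50,5,0,70]]]'; python3 -c "
from h import *
print(rel(.513,.309,.010,82))"
```

```text
time: 16.53
tcp_pos: [0.5038, 0.2568, 0.1253]
ee_rot: [0.0, 0.76, 0.65, 0.0]
ft_force: [0.9, -0.5, -0.2]
grip_width: 0.07
grasp_force: 0.0
time: 16.87
tcp_pos: [0.5154, 0.3038, 0.1249]
ee_rot: [-0.0, 0.759, 0.651, -0.0]
ft_force: [-0.2, -0.6, -0.0]
grip_width: 0.0704
grasp_force: 0.0
(array([-0. ,  0. , -0.7]), array([  4.9,  -3.1, 114.9]))
```

```bash
python3 -m jog '[[[0,0,-0.7,5,-3,30,70],[0,0,-0.7,5,-3,65,70],[0,0,-0.7,5,-3,95,70],[0,0,-0.7,5,-3,110,70],[0,0,-0.7,5,-3,115,70],[0,0,-0.7,5,-3,115,70],[0,0,-0.7,5,-3,115,45],[0,0,-0.7,5,-3,115,45]]]' 15; python3 -m jog '[[[0,0,0,0,0,0,45],[0,0,0,0,0,0,45],[0,0,0,0,0,0,45],[0,0,0,0,0,0,45]]]' 15;python3 -m jog '[[[0,0,0,0,0,-10,45],[0,0,0,0,0,-40,45],[0,0,0,0,0,-80,45],[0,0,0,0,0,-90,45],[0,0,0,0,0,-90,45],[0,0,0,0,0,-90,45]]]' 15; python3 -c "
from h import *
print(rel(.5508,.0579,.06,88.9))"
```

```text
time: 17.53
tcp_pos: [0.5135, 0.3093, 0.0123]
ee_rot: [0.0, 0.754, 0.656, 0.001]
ft_force: [-0.0, -1.4, -0.2]
grip_width: 0.0587
grasp_force: 0.0
time: 17.87
tcp_pos: [0.5135, 0.3095, 0.0123]
ee_rot: [0.001, 0.754, 0.657, 0.001]
ft_force: [-0.4, -1.8, 7.0]
grip_width: 0.0539
grasp_force: 14.9
time: 18.37
tcp_pos: [0.5122, 0.3096, 0.1009]
ee_rot: [0.0, 0.754, 0.657, 0.0]
ft_force: [0.4, 0.5, 0.1]
grip_width: 0.0542
grasp_force: 14.9
(array([ 0. , -0. , -6.8]), array([-244. ,   72.6,   40.8]))
```

```bash
python3 -m jog '[[[0,0,-1,-35,10,0,45],[0,0,-2,-75,20,0,45],[0,0,-3,-110,30,0,45],[0,0,-4,-145,40,0,45],[0,0,-5,-180,50,0,45],[0,0,-6,-215,62,0,45],[0,0,-6.8,-244,73,0,45],[0,0,-6.8,-244,73,0,45]]]' 15;  python3 -m jog '[[[0,0,0,0,0,20,45],[0,0,0,0,0,40,45],[0,0,0,0,0,40,45],[0,0,0,0,0,40,45],[0,0,0,0,0,40,45]]]' 15;python3 -c "
from h import *
print(rel(.5508,.0579,.0195,88.9))"
```

```text
time: 19.03
tcp_pos: [0.5519, 0.0531, 0.0989]
ee_rot: [-0.001, 0.715, 0.699, -0.001]
ft_force: [1.0, -0.5, -0.8]
grip_width: 0.054
grasp_force: 14.9
time: 19.45
tcp_pos: [0.5515, 0.0583, 0.0609]
ee_rot: [-0.0, 0.714, 0.701, -0.0]
ft_force: [0.4, 0.3, -0.9]
grip_width: 0.0541
grasp_force: 14.9
(array([-0. , -0. ,  0.1]), array([-0.4, -0.7, 41.4]))
```

```bash
python3 -m jog '[[[0,0,0,0,-1,20,45],[0,0,0,0,-1,32,45],[0,0,0,0,-1,37,45],[0,0,0,0,-1,40,45],[0,0,0,0,-1,41,45],[0,0,0,0,-1,42,45],[0,0,0,0,-1,42,45],[0,0,0,0,-1,42,45]]]' 15; python3 -m jog '[[[0,0,0,0,0,0,72],[0,0,0,0,0,0,72],[0,0,0,0,0,0,72],[0,0,0,0,0,0,72],[0,0,0,0,0,-35,72],[0,0,0,0,0,-75,72],[0,0,0,0,0,-105,72],[0,0,0,0,0,-105,72]]]' ;python3 -c "
from h import *
print(rel(.601,.3195,.12,82))"
```

```text
time: 20.12
tcp_pos: [0.5508, 0.058, 0.0202]
ee_rot: [0.001, 0.714, 0.701, 0.0]
ft_force: [-3.7, 1.0, 5.4]
grip_width: 0.0541
grasp_force: 14.9
time: 20.78
tcp_pos: [0.553, 0.0577, 0.1297]
ee_rot: [0.004, 0.714, 0.701, 0.003]
ft_force: [-0.0, -0.2, 0.5]
grip_width: 0.0722
grasp_force: 0.0
(array([0.6, 0. , 6.9]), array([262.6,  43. ,   9.9]))
```

```bash
python3 -m jog '[[[0,0,1,38,6,0,72],[0,0,2,78,12,0,72],[0,0,3,118,19,0,72],[0,0,4,158,26,0,72],[0,0,5,198,33,0,72],[0,0,6,235,40,0,72],[0,0,7,263,45,0,72],[0,0,7,263,45,0,72]]]'; python3 -m jog '[[[0,0,0,0,0,2,72],[0,0,0,0,0,5,72],[0,0,0,0,0,5,72]]]'; python3 -c "
from h import *
print(rel(.601,.3195,.0115,82))
f=env.grab_frame('top');P=cloud(f);print(rect(P,f,(262,185,50,38),.024,.1));crop(f,'t6',255,155,140,95,5.7)"
```

```text
time: 21.45
tcp_pos: [0.5999, 0.3249, 0.1223]
ee_rot: [-0.001, 0.754, 0.657, 0.0]
ft_force: [-0.3, 0.6, 0.0]
grip_width: 0.0718
grasp_force: 0.0
time: 21.7
tcp_pos: [0.6001, 0.3186, 0.1178]
ee_rot: [-0.0, 0.755, 0.655, -0.001]
ft_force: [0.4, 0.6, 0.0]
grip_width: 0.072
grasp_force: 0.0
(array([-0.1,  0.1, -0.1]), array([  1.2,   0.9, 106.3]))
(array([551.4,  78.5]), array([ 85.1, 100.3]), 1.5, 824, array([33.7, 53.9, 73.1]))
```

View pics/t6.png

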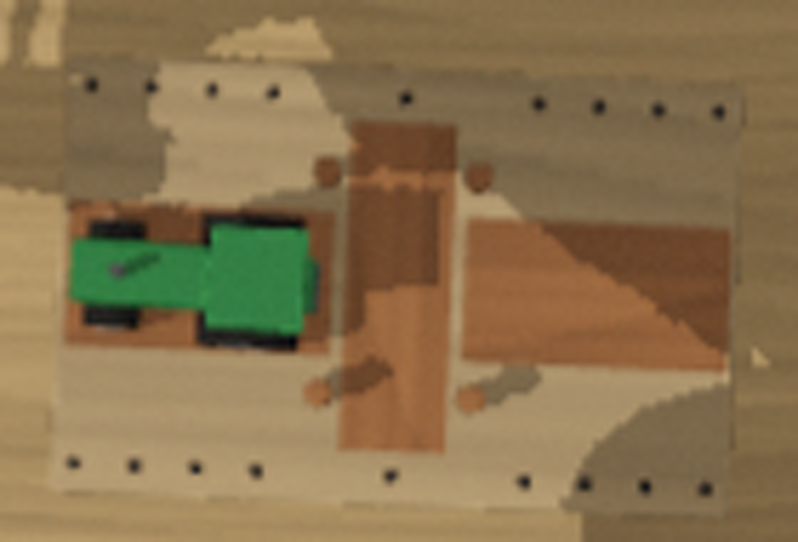

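The picture shows the tractor back in its spot, with its nose at (70,273) and rear wheels at y 212–350, the same as before. The fit agrees to 0.2 mm. The pickup is next.

```bash
python3 -m jog '[[[0,0,0,1,1,30,72],[0,0,0,1,1,65,72],[0,0,0,1,1,92,72],[0,0,0,1,1,104,72],[0,0,0,1,1,106,72],[0,0,0,1,1,106,72],[0,0,0,1,1,106,40],[0,0,0,1,1,106,40]]]' 20; python3 -m jog '[[[0,0,0,0,0,0,40],[0,0,0,0,0,0,40],[0,0,0,0,0,0,40],[0,0,0,0,0,0,40],[0,0,0,0,0,0,40]]]' 20;python3 -m jog '[[[0,0,0,0,0,-10,40],[0,0,0,0,0,-40,40],[0,0,0,0,0,-80,40],[0,0,0,0,0,-115,40],[0,0,0,0,0,-115,40],[0,0,0,0,0,-115,40]]]' 20; python3 -c "
from h import *
print(rel(.5521,-.0856,.06,89.7))"
```

```text
time: 22.42
tcp_pos: [0.6025, 0.321, 0.0149]
ee_rot: [0.001, 0.755, 0.656, 0.002]
ft_force: [0.7, 0.2, 0.4]
grip_width: 0.0606
grasp_force: 0.0
time: 22.83
tcp_pos: [0.6019, 0.321, 0.0138]
ee_rot: [0.0, 0.755, 0.656, 0.001]
ft_force: [-0.9, -0.7, 6.7]
grip_width: 0.0459
grasp_force: 20.0
time: 23.33
tcp_pos: [0.6021, 0.3211, 0.1302]
ee_rot: [0.001, 0.755, 0.656, 0.002]
ft_force: [0.2, -0.4, -2.5]
grip_width: 0.0458
grasp_force: 20.0
(array([ 0.2, -0.1, -7.8]), array([-409.8,    7.3,   69.5]))
```

```bash
python3 -m jog '[[[0,0,-1,-35,0,0,40],[0,0,-2,-75,0,0,40],[0,0,-3,-115,2,0,40],[0,0,-4,-155,3,0,40],[0,0,-5,-195,4,0,40],[0,0,-6,-235,5,0,40],[0,0,-7,-275,6,0,40],[0,0,-7.8,-315,7,0,40]]]' 20;  python3 -m jog '[[[0,0,0,-35,0,0,40],[0,0,0,-70,0,0,40],[0,0,0,-94,0,0,40],[0,0,0,-94,0,20,40],[0,0,0,-94,0,50,40],[0,0,0,-94,0,70,40],[0,0,0,-94,0,70,40],[0,0,0,-94,0,70,40]]]' 20;python3 -c "
from h import *
print(rel(.5521,-.0841,.0198,89.7))"
```

```text
time: 24.0
tcp_pos: [0.5628, 0.0064, 0.1263]
ee_rot: [-0.001, 0.708, 0.706, -0.001]
ft_force: [0.4, -0.4, -0.7]
grip_width: 0.0457
grasp_force: 20.0
time: 24.67
tcp_pos: [0.5629, -0.0857, 0.0565]
ee_rot: [-0.002, 0.709, 0.705, -0.001]
ft_force: [0.4, -0.1, -0.9]
grip_width: 0.0463
grasp_force: 20.0
(array([-0.2, -0.1,  0. ]), array([  1.5, -10.7,  36.8]))
```

```bash
python3 -m jog '[[[0,0,0,1.5,-11,0,40],[0,0,0,1.5,-11,15,40],[0,0,0,1.5,-11,26,40],[0,0,0,1.5,-11,32,40],[0,0,0,1.5,-11,35,40],[0,0,0,1.5,-11,37,40],[0,0,0,1.5,-11,37,40],[0,0,0,1.5,-11,37,40]]]' 20; python3 -m jog '[[[0,0,0,0,0,0,66],[0,0,0,0,0,0,66],[0,0,0,0,0,0,66],[0,0,0,0,0,0,66],[0,0,0,0,0,-35,66],[0,0,0,0,0,-75,66],[0,0,0,0,0,-115,66],[0,0,0,0,0,-140,66]]]';  python3 -m jog '[[[0,0,0,0,-40,0,66],[0,0,0,0,-80,0,66],[0,0,0,0,-120,0,66],[0,0,0,0,-160,0,66],[0,0,0,0,-180,0,66],[0,0,0,0,-180,0,66],[0,0,0,0,-180,0,66],[0,0,0,0,-180,0,66]]]'; python3 -c "
from h import *
f=env.grab_frame('top');P=cloud(f);print(rect(P,f,(334,185,55,38),.024,.1));cv2.imwrite('pics/t7.png',f['pixels'])"
```

```text
time: 25.33
tcp_pos: [0.5533, -0.0846, 0.0218]
ee_rot: [0.001, 0.709, 0.706, 0.0]
ft_force: [-0.3, 1.1, 3.0]
grip_width: 0.0458
grasp_force: 20.0
time: 26.0
tcp_pos: [0.5535, -0.0847, 0.1647]
ee_rot: [0.002, 0.709, 0.706, 0.001]
ft_force: [1.0, 0.5, 0.4]
grip_width: 0.066
grasp_force: 0.0
time: 26.67
tcp_pos: [0.3737, -0.084, 0.1611]
ee_rot: [0.001, 0.709, 0.705, 0.0]
ft_force: [0.3, 0.2, 0.3]
grip_width: 0.0664
grasp_force: 0.0
(array([555.6, -83.2]), array([ 85.8, 107.8]), 1.2, 944, array([38.9, 45.3, 61.5]))
```

View pics/t7.png

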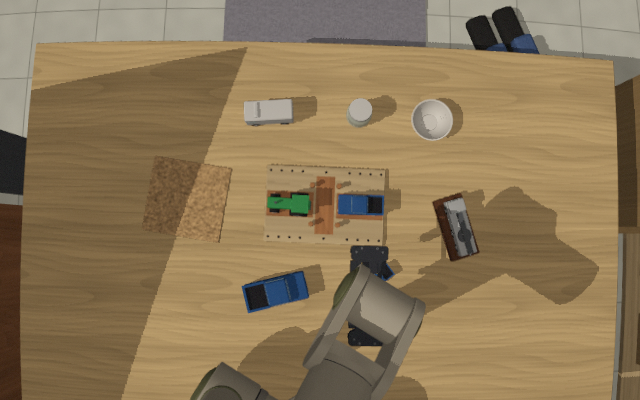

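The final view shows the pickup at (360,205) and the tractor at (289,204), back at their starting positions within about 0.5 mm. The crane is on the block at (457,227), and the bystanders are where they started. I'm handing the job in.

```bash
python3 -c "
from workcell import env
print(env.job_done())"
```

```text
the job is handed in; nothing more can be done
None
```

The job is done and handed in at about 27 s, with no verdict returned: the crane stands centred on the display block to within about 2 mm, the pickup and tractor are back in their own bays to within about 0.5 mm, and the ambulance, bowl and jar were not touched.

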